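# Draw the log book out of its cubby and shut the splash cover over it

### The job

The dark blue log book has been pushed back into the low white cubby, and a stoppered flask stands in its place. Stand the flask upright in the middle of the round cork coaster, then slide the book out, keeping it flat, by pressing on its top and dragging it back towards the robot until it lies flush against the grey stop bar and square between the two yellow lines; last, fold the blue-framed splash cover all the way down over it. Leave the sand timer, the wash bottle, the amber jar and the glass dish on the cubby where they are.

Things in the scene. Friction and masses are not known exactly. Their poses are not given: they have to be found in the camera images.
- station: Fixed log-book station. Origin on the bench (z = 0) under the hinge line of its cover, mid-width; -x points out of the cubby to the robot, y across. Behind the hinge line (x 0 to 162 mm) a low white cubby, shut at the back, inside 206 mm wide and 34 mm high, roof top at z = 42 mm. In front an open bay lined like the cubby with a slick 2 mm white sheet. Across its front a grey stop bar, 34 mm high, from x = -236 to x = -252 mm.
- bay_home (a point): Where the book's centre belongs (fixed in the station at x = -130, y = 0, z = 9.5 mm; axes as the station's). The book's front edge is then 1 mm from the stop bar, so with the book quite flush its centre is at x = -131 mm. Two yellow lines run along x at y = +-90 mm.
- cover (a joint): Cover angle a, rad: 0 = shut, level on the stop bar; 1.45 = widest. Clear panel, blue frame, 252 x 202 x 6 mm, hinged along y at z = 40 mm over the station's origin; a point at radius r is at station x = -r cos a, z = 40 mm + r sin a. Stiff friction hinge: stays where left, moves with 1 to 2 N square to it at the free edge. Starts at 1.2 to 1.4, leaning over the bay.
- cover_edge (a point): Middle of the cover's free edge (blue bar, 18 mm wide, 6 mm thick), on its upper face, 247 mm from the hinge line. While open that face looks up and away from the robot: push there to fold it down. The open cover leaves an upright gripper no room over the book's end: tilt the gripper, its body back towards the robot.
- book_centre (a point): Centre, half-way up, of the loose dark blue log book, 210 (its x) x 150 (y) x 15 mm, 0.18 to 0.37 kg, lying flat. At first it is mostly inside the cubby, 63 to 88 mm sticking out into the bay, skewed up to 0.12 rad, off centre up to 12 mm. Too wide to grasp; the liner is slick (friction about 0.1), so finger pads pressed on the book with some 10 N take it along.
- flask_centre (a point): Centre of the loose stoppered clear glass flask with a blue stopper, standing in the bay, half-way up (35 mm over its underside). 71 mm high, 55 mm wide at the bulb; treat it as a round body 55 mm wide up to 62 mm height, and grip it across that width; about 0.12 kg.
- coaster: Fixed round cork coaster, 80 mm wide and 4 mm thick, to the left or right of the bay. Origin at the centre of its underside, on the bench.
- timer: Bystander: loose green sand timer 140 mm high, 50 mm wide at the top, standing on the other side of the bay. Origin at the centre of its underside. Tips over easily.
- wash_bottle: Bystander: loose white wash bottle with red cap, 68 x 110 x 197 mm, beside the cubby. Origin at the centre of its underside.
- jar: Bystander: loose amber jar full of droppers, 96 mm wide and 193 mm high, on the other side of the cubby. Origin at the centre of its underside.
- dish: Bystander: loose shallow glass dish, 108 mm wide and 18 mm high, on the roof of the cubby. Origin at the centre of its underside.
Mind the look-alikes: they are no part of the job. What is shaped like the part that bears flask_centre but purple is not meant. Of the things that look like the coaster, take the one that is farthest from the robot's base at the start.

How it is judged:
By the outcome, as a careful person would: the job done as asked, in the order asked, and still so for the second after the job is handed in, with the robot touching nothing.
It also fails if it takes over 72 s, if anything falls off the work surface, if the arm or the gripper's body presses on something with over 40 N, if the wrist force passes 120 N, or if a joint passes its speed limit or range.

### The arm

A 6-joint arm with a two-finger parallel gripper is mounted at the origin on a cart in front of the work surface, level with it; the furniture and walls round the work are solid. World frame = base frame: x ahead of the robot, y to its left, z up, the work surface at z = 0. Lengths are in m, angles in rad, forces in N, time in s.
With the tool pointing down it reaches from about 0.225 to 0.875 m from the base axis. Payload 3.4 kg.
Tool frame: the origin (TCP) lies midway between the tips of the shut fingers; the grasp point (between the pads) lies 19 mm behind it (manip.pinch_z is the distance from the TCP to the grasp point, in m); z points along the fingers, y is the line along which they close (so a half turn about z gives the same grasp; the last joint's range is limited). The gripper opens to 85 mm and grips with 20 to 120 N. Pads are 22 mm wide; open, the fingers measure 114 mm over their backs; the gripper's body (76 mm by 85 mm) begins 54 mm behind the grasp point. The pads swing forward as they close: fully open they stand 13 mm farther back than shut.
Start: joints at [-1.23, 0.276, 1.505, -0, 1.361, -0.121], TCP at [0.256, -0.515, 0.231] pointing down, gripper open.
Joint ranges: [-2.89, 2.89], [-0.75, 2.08], [0.22, 2.7], [-1.18, 4.32], [0.11, 2.71], [-2.7, 2.7]. Speed limits (rad/s): [2.57, 2.57, 3.14, 3.14, 3.14, 3.14].

### API

Orientations are given as a unit quaternion [w, x, y, z].
In Python, from rig import manip gives the robot as it stands.
- The arm moves only by the tool carry_out, never from a script. Its arguments are lists of equal length, an entry for each row: "delta_pos": the shift along the tool's x, y, z scaled (see below), a list of three; "turn": the turn, a rotation vector about the tool's x, y, z scaled (see below), a list of three; "claw": the closure, from -1 (fully open) to 1 (shut). A call has 1 to 12 rows; each row is the pose to reach, as a shift and turn from the pose commanded when the call began, along the tool's axes at that moment; what a row does not reach only later rows make up. The controller multiplies each number of a shift by 400 mm and each number of a turn by 30 degrees. A row lasts 1/10 s, in which the tool goes at most 50 mm and 8.59 degrees, less where a joint would pass 70% of its speed; a pose out of reach is approached as far as the arm can. A call with a number of a shift or a turn outside -1 to 1 is refused whole. A call with a gripper value outside its range is refused whole. The fingers move at their own pace and stop on an object; "force" is the grip in N (left out, the last holds). Time passes only in rows, so rows that repeat a pose let the fingers close. It gives the time, the measured TCP pose, the force, the opening and the grip force at its end, in the units of the state.
- manip.get_state(): the state, without advancing time (a new reading comes with each control period).
- manip.get_image(name): name is "side" or "top"; returns a dict with "image" (480x640x3 uint8, red, green, blue), "z_map" (480x640 float32, m along the optical axis (not along the pixel's ray), 0 where there is no reading), "fx", "fy", "cx", "cy" (pixels), "world_to_cam" (4x4, takes a point from world to camera coordinates). Camera axes: x right, y down, z forward; pixel columns grow to the right and rows downward; lengths in m; the calibration is good to about 2 mm. A picture is of the moment at which its call begins.
- manip.sign_off(): hands the job in; it is judged then, once.
Trained networks look in the newest picture that a camera, given by its name, has taken for a name from the list of things; names that differ only in an ending like _2 or _b are one class to them, and where a whole thing is asked for, a point or a joint stands for the part that bears it (a point fixed in the world has none). Each returns a list of dicts, best first, with "score" (0 to 1); they miss things now and then, are a little off and sometimes report something else, mostly with a low value. They report only what shows in the picture. A call takes as long as a camera call. They do not tell look-alikes from the thing itself.
- manip.spot_in(camera, query): "point" ([x, y, z] in m, in world coordinates, good to about 4 mm: the middle of the surface that is visible of it).
- manip.place_of(camera, query): "point" ([x, y, z] in m, in world coordinates, good to about 4 mm: a listed point, or the origin of a listed thing).
The state is a dict: "clock": time; "qpos": joint angles; "qd": joint speeds; "effort": joint torques, N m; "position": TCP position; "ee_rot": TCP orientation; "contact_force": force on the tool from outside, world axes, zero at the start; "moment": the same for the moment, N m; "width": finger opening in m; "gripper_force": force on a finger pad.
Only numpy, scipy, OpenCV 4.12 (cv2) and the standard library are available. Lean on these libraries where they do the work, as an engineer would, in place of code of your own. Each camera call takes 0.05 s, during which the arm holds its last target. There are 200 camera calls.

## Working session

There is one attempt and no reset: what is moved stays moved. The work goes in short steps, Python scripts to look and compute and a tool call to move; the robot and the scene stay as the last step left them, time stands still between calls to the robot, and variables do not carry over. Pictures are saved under pics/ and viewed, at most 10 in all, crops included, and the job is handed in when it is done.

Besides the shell and the picture viewer there is one more tool, called after "Emit:" by a JSON object that holds its "method" and its "body", one argument or row to a line. carry_out: Moves the arm, as the interface text tells. Shifts and turns lie within -1 to 1; 1 stands for 400 mm of shift or 30 degrees of turn. Its arguments: {"type":"object","properties":{"delta_pos":{"type":"array","items":{"type":"array","items":{"type":"number","minimum":-1,"maximum":1}}},"turn":{"type":"array","items":{"type":"array","items":{"type":"number","minimum":-1,"maximum":1}}},"claw":{"type":"array","items":{"type":"number"}},"force":{"type":"number"}},"required":["delta_pos","turn","claw"]}

```bash
ls; mkdir -p pics; cat > h.py <<'E'
import numpy as np, cv2
from rig import manip
from scipy.spatial.transform import Rotation as R
np.set_printoptions(precision=4,suppress=True)
def save(cam,name):
    d=manip.get_image(cam); cv2.imwrite('pics/'+name,d['image'][:,:,::-1]); return d
def cloud(d):
    z=d['z_map']; v,u=np.mgrid[:480,:640]
    P=np.stack([(u-d['cx'])/d['fx']*z,(v-d['cy'])/d['fy']*z,z],-1)
    T=np.linalg.inv(d['world_to_cam']); return P@T[:3,:3].T+T[:3,3]
def rot(s): q=s['ee_rot']; return R.from_quat([q[1],q[2],q[3],q[0]])
E
python3 - <<'E'
from h import *
a=save('top','t0.png'); b=save('side','s0.png')
np.savez('t0.npz',**a); np.savez('s0.npz',**b)
for c in ('top','side'):
    for q in ['station','cover_edge','book_centre','flask_centre','coaster','timer','wash_bottle','jar','dish']:
        print(c,q,[(np.round(r['point'],3).tolist(),round(r['score'],2)) for r in manip.place_of(c,q)])
s=manip.get_state(); print(s['position'],s['ee_rot'],s['clock'],s['width'])
E
```

```text
pics
top station [([0.675, 0.04, 0.002], 0.87)]
top cover_edge [([0.623, 0.033, 0.28], 0.76)]
top book_centre [([0.76, 0.043, 0.044], 0.43)]
top flask_centre [([0.486, 0.027, 0.034], 0.75)]
top coaster [([0.551, -0.184, -0.001], 0.78), ([0.402, -0.278, -0.0], 0.76)]
top timer [([0.468, 0.201, -0.0], 0.77), ([0.626, 0.034, 0.281], 0.5)]
top wash_bottle [([0.73, -0.155, 0.005], 0.96), ([0.55, -0.186, -0.001], 0.71)]
top jar [([0.655, 0.243, 0.0], 0.62)]
top dish [([0.762, 0.042, 0.04], 0.74)]
side station [([0.681, 0.04, 0.001], 0.57)]
side cover_edge [([0.625, 0.033, 0.283], 0.93), ([0.554, -0.185, 0.0], 0.17)]
side book_centre []
side flask_centre [([0.429, -0.166, 0.034], 0.77), ([0.486, 0.021, 0.036], 0.71)]
side coaster [([0.555, -0.185, 0.001], 0.91), ([0.404, -0.277, 0.0], 0.88)]
side timer []
side wash_bottle [([0.736, -0.158, 0.002], 0.94)]
side jar [([0.656, 0.242, 0.003], 0.63)]
side dish [([0.763, 0.048, 0.041], 0.72)]
[ 0.2562 -0.5148  0.2314] [0.0001 0.9735 0.2289 0.    ] 1.0 0.0858326820342995
```

View pics/t0.png

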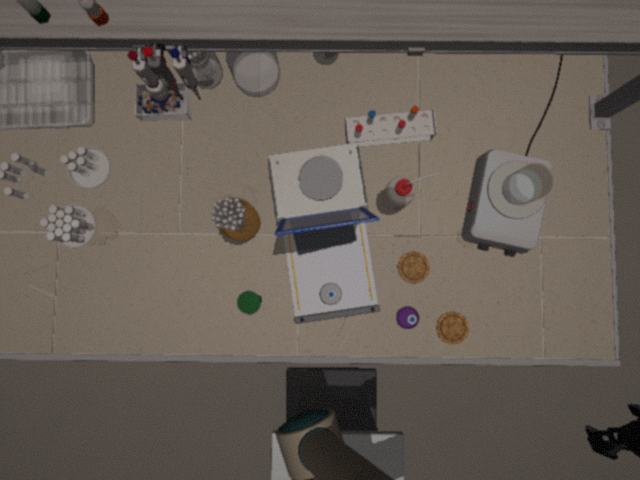

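View pics/s0.png

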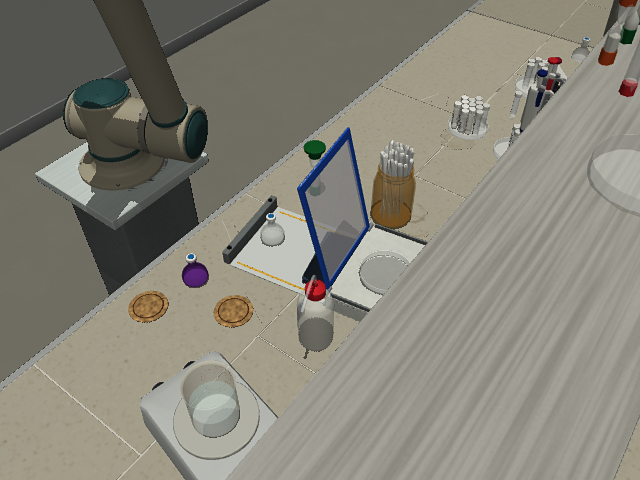

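The top view shows the flask at (331,293), the purple look-alike at (407,317), the far coaster at (413,267) and the near one at (452,327). The book's dark end is at (325,238), partly under the cover.

```bash
cat > m.py <<'E'
from h import *
def fit(P):  # direction, centre
    c=P.mean(0); d=np.linalg.svd(P-c)[2][0]; return c,d*np.sign(d[0])
for n in ('t0','s0'):
    d=dict(np.load(n+'.npz')); W=cloud(d); hsv=cv2.cvtColor(d['image'],cv2.COLOR_RGB2HSV)
    H,S,V=[hsv[...,i].astype(int) for i in range(3)]
    x,y,z=W[...,0],W[...,1],W[...,2]
    near=(x>.38)&(x<.72)&(abs(y-.03)<.16)&(d['z_map']>0)
    yel=near&(H>18)&(H<32)&(S>90)&(z<.012)&(V>120)
    for side in (-1,1):
        m=yel&((y-.03)*side>0.05)
        if m.sum()>10:
            c,dd=fit(W[m][:,:2]); print(n,'yellow',side,m.sum(),c,dd,np.arctan2(dd[1],dd[0]),'z',z[m].mean())
    bar=near&(abs(z-.034)<.006)&(x<.5)&(S<60)&(V<130)
    m=bar; 
    if m.sum()>10:
        c,dd=fit(W[m][:,:2]); print(n,'bar',m.sum(),c,dd,np.arctan2(dd[1],dd[0]), W[m].min(0),W[m].max(0))
    blue=near&(H>105)&(H<128)&(S>120)
    m=blue&(z>.06)
    print(n,'cover blue',m.sum(),W[m].min(0),W[m].max(0))
    m=blue&(z<.03)&(x>.52); print(n,'book',m.sum())
    if m.sum():print(W[m].min(0),W[m].max(0), W[m].mean(0))
    if n=='t0': cv2.imwrite('pics/t0c.png',cv2.resize(d['image'][190:330,250:470,::-1],None,fx=3.6,fy=3.6,interpolation=cv2.INTER_CUBIC))
    else: cv2.imwrite('pics/s0c.png',cv2.resize(d['image'][120:340,200:440,::-1],None,fx=3,fy=2.7,interpolation=cv2.INTER_CUBIC)) 
    print(n,'cam',np.linalg.inv(d['world_to_cam'])[:3,3],d['fx'])
E
python3 m.py
```

```text
t0 yellow -1 110 [ 0.5662 -0.0675] [0.988  0.1546] 0.15521210181305892 z 0.003024593741112133
t0 yellow 1 94 [0.5173 0.1071] [0.9875 0.1578] 0.15843841705773073 z 0.002507359363876311
t0 bar 724 [0.4472 0.0064] [ 0.1222 -0.9925] -1.4483048709819004 [ 0.4153 -0.0977  0.0281] [0.4995 0.1034 0.0398]
t0 cover blue 216 [ 0.4836 -0.0652  0.0699] [0.6812 0.1337 0.2941]
t0 book 9
[ 0.6349 -0.0207  0.013 ] [0.6538 0.1021 0.0251] [0.6414 0.0611 0.0176]
t0 cam [0.5146 0.0415 1.2143] 489.8069819542923
s0 yellow -1 120 [ 0.5517 -0.0701] [0.9874 0.1585] 0.15913527788311577 z -0.0004126248491918616
s0 yellow 1 42 [0.4757 0.1002] [0.9885 0.1513] 0.1518788715528663 z -0.0005164733404368362
s0 bar 462 [ 0.4377 -0.0036] [ 0.1579 -0.9874] -1.4121925815270082 [ 0.4113 -0.1004  0.028 ] [0.4603 0.1048 0.0387]
s0 cover blue 1477 [ 0.4778 -0.0691  0.0604] [0.6899 0.1388 0.2905]
s0 book 22
[ 0.6025 -0.0432  0.0006] [0.6772 0.137  0.0194] [0.651  0.0263 0.0133]
s0 cam [ 1.1312 -0.6717  0.97  ] 600.5358471888958
```

View pics/t0c.png

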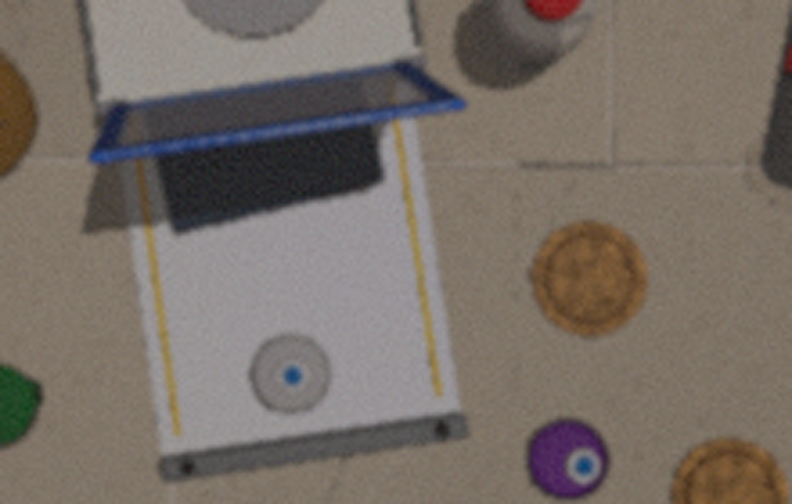

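The crop shows a skewed book whose front edge runs from (175,233) to (382,183). The flask is at (290,374) and the far coaster at (590,278). Next I'll convert these to positions and plan.

```bash
cat >> h.py <<'E'
PSI=0.157; O=np.array([0.678,0.041,0.])
RS=R.from_euler('z',PSI).as_matrix()
st=lambda p: RS.T@(np.asarray(p)-O)      # world->station
wd=lambda p: RS@np.asarray(p)+O          # station->world
def ray(d,u,v,z):
    T=np.linalg.inv(d['world_to_cam']); r=T[:3,:3]@np.array([(u-d['cx'])/d['fx'],(v-d['cy'])/d['fy'],1]); c=T[:3,3]
    return c+r*(z-c[2])/r[2]
def ori(th,b): # tool x along yaw th, tilt b (body back to robot)
    c,s=np.cos,np.sin
    M=np.array([[c(b),0,s(b)],[0,-1,0],[s(b),0,-c(b)]]).T
    return R.from_euler('z',th)*R.from_matrix(M)
def plan(p,th,b):
    s=manip.get_state(); r=rot(s); 
    d=r.inv().apply(np.asarray(p)-s['position'])/.4; t=(r.inv()*ori(th,b)).as_rotvec()/np.radians(30)
    return d,t
E
python3 - <<'E'
from h import *
d=dict(np.load('t0.npz')); f=lambda cx,cy,z: ray(d,250+cx/3.6-.4,190+cy/3.6-.4,z)
for n,a in dict(stop=(292,376,.072),bulb=(290,374,.03),coaster=(590,278,.004),FL=(175,233,.017),FR=(382,183,.017),L2=(158,160,.017),R2=(383,130,.017),barL=(165,465,.034),barR=(465,425,.034)).items():
    p=f(*a); print(n,p,'st',st(p))
print(plan([.486,.025,.15],PSI,0), plan([.37,-.245,.19],PSI,0))
E
```

```text
stop [0.4859 0.0191 0.072 ] st [-0.1932  0.0084  0.072 ]
bulb [0.4862 0.0196 0.03  ] st [-0.1928  0.0089  0.03  ]
coaster [ 0.553  -0.1859  0.004 ] st [-0.159  -0.2046  0.004 ]
FL [0.5804 0.0983 0.017 ] st [-0.0874  0.0718  0.017 ]
FR [ 0.6159 -0.0423  0.017 ] st [-0.0744 -0.0725  0.017 ]
L2 [0.6302 0.1106 0.017 ] st [-0.0363  0.0762  0.017 ]
R2 [ 0.6522 -0.0428  0.017 ] st [-0.0386 -0.0788  0.017 ]
barL [0.4255 0.1021 0.034 ] st [-0.2399  0.0998  0.034 ]
barR [ 0.4537 -0.0967  0.034 ] st [-0.2431 -0.101   0.034 ]
(array([ 1.1156, -0.9522,  0.2032]), array([ 0.0003, -0.    ,  0.5822])) (array([ 0.5552, -0.4771,  0.1033]), array([ 0.0003, -0.    ,  0.5822]))
```

Emit:
{"method": "carry_out", "body": {
  "delta_pos": [
    [0.555, -0.477, 0.103],
    [0.555, -0.477, 0.103],
    [0.555, -0.477, 0.103],
    [0.555, -0.477, 0.103],
    [0.555, -0.477, 0.103],
    [0.555, -0.477, 0.103],
    [0.555, -0.477, 0.103],
    [0.555, -0.477, 0.103]
  ],
  "turn": [
    [0, 0, 0.582],
    [0, 0, 0.582],
    [0, 0, 0.582],
    [0, 0, 0.582],
    [0, 0, 0.582],
    [0, 0, 0.582],
    [0, 0, 0.582],
    [0, 0, 0.582]
  ],
  "claw": [-1, -1, -1, -1, -1, -1, -1, -1],
  "force": 25
}}

```text
clock: 1.8
position: [0.3703, -0.2445, 0.1903]
ee_rot: [0.001, 0.997, 0.08, 0.0]
contact_force: [-0.1, -1.6, 0.3]
width: 0.085
gripper_force: 0.0
```

```bash
python3 - <<'E'
from h import *
s=manip.get_state(); print(s['clock'],s['position'],s['contact_force'])
for z in (.13,.022): print(plan([.486,.022,z],PSI,0))
E
```

```text
1.8 [ 0.3703 -0.2445  0.1903] [-0.0931 -1.5978  0.3343]
(array([ 0.3917, -0.6117,  0.1502]), array([ 0.002 , -0.    ,  0.0057]))
(array([ 0.3917, -0.612 ,  0.4202]), array([ 0.002 , -0.    ,  0.0057]))
```

Emit:
{"method": "carry_out", "body": {
  "delta_pos": [
    [0.392, -0.612, 0.15],
    [0.392, -0.612, 0.15],
    [0.392, -0.612, 0.15],
    [0.392, -0.612, 0.15],
    [0.392, -0.612, 0.15],
    [0.392, -0.612, 0.15],
    [0.392, -0.612, 0.15],
    [0.392, -0.612, 0.15],
    [0.392, -0.612, 0.22],
    [0.392, -0.612, 0.3],
    [0.392, -0.612, 0.37],
    [0.392, -0.612, 0.42]
  ],
  "turn": [
    [0, 0, 0],
    [0, 0, 0],
    [0, 0, 0],
    [0, 0, 0],
    [0, 0, 0],
    [0, 0, 0],
    [0, 0, 0],
    [0, 0, 0],
    [0, 0, 0],
    [0, 0, 0],
    [0, 0, 0],
    [0, 0, 0]
  ],
  "claw": [-1, -1, -1, -1, -1, -1, -1, -1, -1, -1, -1, -1]
}}

```text
clock: 3.0
position: [0.4859, 0.0185, 0.021]
ee_rot: [0.0, 0.997, 0.077, -0.001]
contact_force: [-0.8, 0.5, 0.0]
width: 0.0852
gripper_force: 0.0
```

Emit:
{"method": "carry_out", "body": {
  "delta_pos": [
    [0, 0, 0],
    [0, 0, 0],
    [0, 0, 0],
    [0, 0, 0],
    [0, 0, 0],
    [0, 0, 0],
    [0, 0, 0],
    [0, 0, 0],
    [0, 0, 0],
    [0, 0, 0]
  ],
  "turn": [
    [0, 0, 0],
    [0, 0, 0],
    [0, 0, 0],
    [0, 0, 0],
    [0, 0, 0],
    [0, 0, 0],
    [0, 0, 0],
    [0, 0, 0],
    [0, 0, 0],
    [0, 0, 0]
  ],
  "claw": [0, 0.3, 0.6, 0.6, 0.6, 0.6, 0.6, 0.6, 0.6, 0.6],
  "force": 25
}}

```text
clock: 4.0
position: [0.4873, 0.021, 0.0231]
ee_rot: [0.001, 0.997, 0.079, 0.001]
contact_force: [0.2, -1.7, 6.7]
width: 0.0541
gripper_force: 27.5
```

```bash
python3 - <<'E'
from h import *
s=manip.get_state(); print(s['clock'],s['position'],s['contact_force'],s['width'],s['gripper_force'])
d=save('side','s1.png')
for z in (.11,.05,.0245): print(plan([.553,-.185,z],PSI,0))
E
```

```text
4.0 [0.4873 0.021  0.0231] [ 0.1817 -1.6571  6.6632] 0.054102735642043154 27.45671421289444
(array([ 0.0817,  0.5346, -0.2165]), array([ 0.0023, -0.0033,  0.0015]))
(array([ 0.0815,  0.5344, -0.0665]), array([ 0.0023, -0.0033,  0.0015]))
(array([ 0.0813,  0.5343, -0.0028]), array([ 0.0023, -0.0033,  0.0015]))
```

View pics/s1.png

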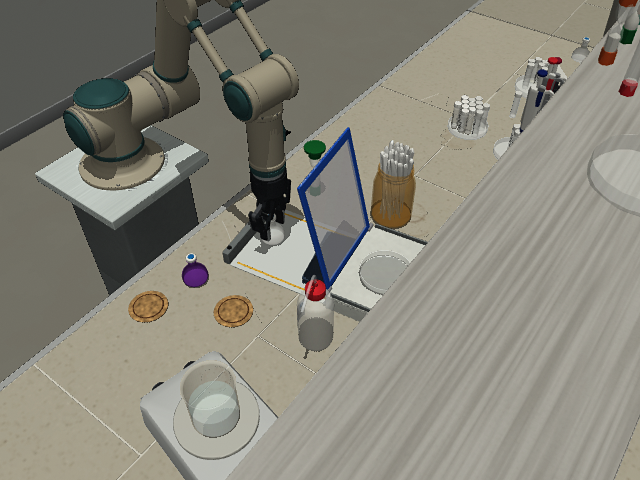

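The gripper holds the flask: the width is 54 mm and the fingers are around it at (268,232). Next: lift and carry to the coaster.

Emit:
{"method": "carry_out", "body": {
  "delta_pos": [
    [0, 0, -0.1],
    [0, 0, -0.2],
    [0, 0, -0.217],
    [0.04, 0.13, -0.217],
    [0.06, 0.25, -0.217],
    [0.082, 0.36, -0.217],
    [0.082, 0.45, -0.217],
    [0.082, 0.534, -0.217],
    [0.082, 0.534, -0.217],
    [0.082, 0.534, -0.217],
    [0.082, 0.534, -0.14],
    [0.082, 0.534, -0.067]
  ],
  "turn": [
    [0, 0, 0],
    [0, 0, 0],
    [0, 0, 0],
    [0, 0, 0],
    [0, 0, 0],
    [0, 0, 0],
    [0, 0, 0],
    [0, 0, 0],
    [0, 0, 0],
    [0, 0, 0],
    [0, 0, 0],
    [0, 0, 0]
  ],
  "claw": [0.6, 0.6, 0.6, 0.6, 0.6, 0.6, 0.6, 0.6, 0.6, 0.6, 0.6, 0.6]
}}

```text
clock: 5.25
position: [0.5523, -0.1832, 0.0486]
ee_rot: [0.0, 0.997, 0.079, 0.001]
contact_force: [-0.0, 0.2, -1.2]
width: 0.0546
gripper_force: 27.6
```

Emit:
{"method": "carry_out", "body": {
  "delta_pos": [
    [0, 0, 0],
    [0, 0, 0]
  ],
  "turn": [
    [0, 0, 0],
    [0, 0, 0]
  ],
  "claw": [0.6, 0.6]
}}

```text
clock: 5.45
position: [0.5518, -0.1832, 0.0486]
ee_rot: [-0.001, 0.997, 0.079, -0.001]
contact_force: [0.7, 0.6, -1.1]
width: 0.0544
gripper_force: 27.6
```

```bash
python3 - <<'E'
from h import *
s=manip.get_state(); print(s['clock'],s['position'],s['contact_force'],s['width'],s['gripper_force'])
for c in ('side','top'):
    save(c,c+'2.png')
    for q in ('flask_centre','coaster'): print(c,q,[(np.round(r['point'],3).tolist(),round(r['score'],2)) for r in manip.place_of(c,q)])
for z in (.035,.026): print(plan([.553,-.185,z],PSI,0))
E
```

```text
5.45 [ 0.5518 -0.1832  0.0486] [ 0.6628  0.6183 -1.0509] 0.05441745856470927 27.62225568294525
side flask_centre [([0.427, -0.166, 0.035], 0.7), ([0.551, -0.182, 0.064], 0.6)]
side coaster [([0.404, -0.277, -0.001], 0.8), ([0.555, -0.185, 0.001], 0.64)]
top flask_centre [([0.426, -0.17, 0.031], 0.43), ([0.552, -0.179, 0.065], 0.42)]
top coaster [([0.405, -0.28, 0.0], 0.84), ([0.553, -0.184, -0.002], 0.62)]
(array([-0.0004,  0.0004,  0.038 ]), array([ 0.0027, -0.0038,  0.0006]))
(array([-0.0005,  0.0004,  0.0605]), array([ 0.0027, -0.0038,  0.0006]))
```

Emit:
{"method": "carry_out", "body": {
  "delta_pos": [
    [0.005, 0.006, 0.02],
    [0.005, 0.006, 0.04],
    [0.005, 0.006, 0.05],
    [0.005, 0.006, 0.055],
    [0.005, 0.006, 0.059],
    [0.005, 0.006, 0.059]
  ],
  "turn": [
    [0, 0, 0],
    [0, 0, 0],
    [0, 0, 0],
    [0, 0, 0],
    [0, 0, 0],
    [0, 0, 0]
  ],
  "claw": [0.6, 0.6, 0.6, 0.6, 0.6, 0.6]
}}

```text
clock: 6.35
position: [0.5547, -0.1867, 0.0253]
ee_rot: [0.0, 0.997, 0.078, 0.0]
contact_force: [0.1, -0.2, -1.9]
width: 0.0544
gripper_force: 27.7
```

Emit:
{"method": "carry_out", "body": {
  "delta_pos": [
    [0, 0, 0.002],
    [0, 0, 0.004],
    [0, 0, 0.004]
  ],
  "turn": [
    [0, 0, 0],
    [0, 0, 0],
    [0, 0, 0]
  ],
  "claw": [0.6, 0.6, 0.6]
}}

```text
clock: 6.65
position: [0.5548, -0.1868, 0.0251]
ee_rot: [0.0, 0.997, 0.078, 0.0]
contact_force: [-1.6, 0.8, 7.9]
width: 0.0546
gripper_force: 28.5
```

Emit:
{"method": "carry_out", "body": {
  "delta_pos": [
    [0, 0, 0],
    [0, 0, 0],
    [0, 0, 0],
    [0, 0, 0],
    [0, 0, 0],
    [0, 0, 0],
    [0, 0, 0],
    [0, 0, -0.1],
    [0, 0, -0.2],
    [0, 0, -0.3],
    [0, 0, -0.35],
    [0, 0, -0.35]
  ],
  "turn": [
    [0, 0, 0],
    [0, 0, 0],
    [0, 0, 0],
    [0, 0, 0],
    [0, 0, 0],
    [0, 0, 0],
    [0, 0, 0],
    [0, 0, 0],
    [0, 0, 0],
    [0, 0, 0],
    [0, 0, 0],
    [0, 0, 0]
  ],
  "claw": [-0.3, -0.5, -0.8, -1, -1, -1, -1, -1, -1, -1, -1, -1]
}}

```text
clock: 7.85
position: [0.5568, -0.1876, 0.1675]
ee_rot: [0.002, 0.997, 0.078, 0.003]
contact_force: [-0.4, 0.7, -0.6]
width: 0.0854
gripper_force: 0.0
```

```bash
python3 - <<'E'
from h import *
s=manip.get_state(); print(s['clock'],s['position'],s['contact_force'],s['width'],s['gripper_force'])
d=save('side','s3.png'); 
for q in ('flask_centre','coaster'): print(q,[(np.round(r['point'],3).tolist(),round(r['score'],2)) for r in manip.place_of('side',q)])
# next: tilted pose in front of book, above
p=wd([-.15,-.0,.13]); print(p)
print(plan(p,PSI,0)); print(plan(p,PSI,.5))
cv2.imwrite('pics/s3c.png',cv2.resize(d['image'][150:350,130:430,::-1],None,fx=2.6,fy=2.6,interpolation=cv2.INTER_CUBIC))
E
```

```text
7.85 [ 0.5568 -0.1876  0.1675] [-0.4405  0.7421 -0.6121] 0.08541451106357371 0.0
flask_centre [([0.555, -0.183, 0.04], 0.83), ([0.426, -0.166, 0.037], 0.56)]
coaster [([0.556, -0.185, 0.001], 0.94), ([0.402, -0.277, -0.001], 0.84)]
[0.5298 0.0175 0.13  ]
(array([ 0.0207, -0.5125,  0.0818]), array([-0.0022,  0.0035,  0.0001]))
(array([ 0.0207, -0.5125,  0.0818]), array([-0.0022,  0.9584, -0.0004]))
```

View pics/s3c.png

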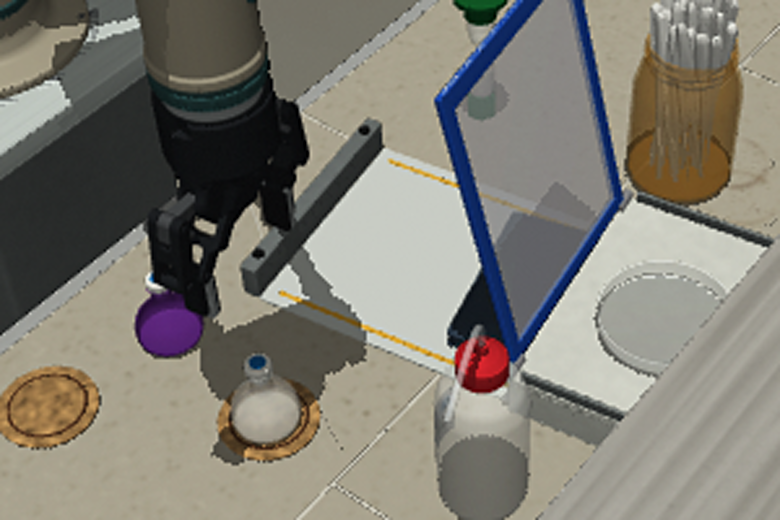

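The flask stands upright on the far coaster at (265,410). The book end is visible at (480,310) in the crop, and nothing else was disturbed. Next I'll go to the bay with the tool tilted.

Emit:
{"method": "carry_out", "body": {
  "delta_pos": [
    [0.02, -0.512, 0.0],
    [0.02, -0.512, 0.0],
    [0.02, -0.512, 0.05],
    [0.02, -0.512, 0.082],
    [0.02, -0.512, 0.082],
    [0.02, -0.512, 0.082],
    [0.02, -0.512, 0.082]
  ],
  "turn": [
    [0, 0.2, 0],
    [0, 0.4, 0],
    [0, 0.7, 0],
    [0, 0.955, 0],
    [0, 0.955, 0],
    [0, 0.955, 0],
    [0, 0.955, 0]
  ],
  "claw": [-1, -1, -1, -1, -1, -1, -1]
}}

```text
clock: 8.7
position: [0.5311, 0.0166, 0.1306]
ee_rot: [-0.019, 0.966, 0.076, 0.247]
contact_force: [0.3, 0.2, 1.4]
width: 0.0857
gripper_force: 0.0
```

```bash
python3 - <<'E'
from h import *
s=manip.get_state(); print(s['clock'],s['position'],s['contact_force'])
for p in ([-.1,.004,.05],[-.036,.0036,.035],[-.036,.0036,.022]): print(*plan(wd(p),PSI+.09,.5))
E
```

```text
8.7 [0.5311 0.0166 0.1306] [0.346  0.1633 1.4469]
[ 0.0107 -0.0129  0.2354] [ 0.0831  0.0007 -0.1493]
[ 0.1332 -0.0118  0.3449] [ 0.0831  0.0007 -0.1493]
[ 0.1176 -0.0119  0.3735] [ 0.0831  0.0007 -0.1493]
```

Emit:
{"method": "carry_out", "body": {
  "delta_pos": [
    [0.01, -0.013, 0.12],
    [0.01, -0.013, 0.235],
    [0.01, -0.013, 0.235],
    [0.05, -0.012, 0.27],
    [0.1, -0.012, 0.315],
    [0.133, -0.012, 0.345],
    [0.133, -0.012, 0.345],
    [0.118, -0.012, 0.373],
    [0.118, -0.012, 0.373]
  ],
  "turn": [
    [0.04, 0, -0.07],
    [0.083, 0, -0.15],
    [0.083, 0, -0.15],
    [0.083, 0, -0.15],
    [0.083, 0, -0.15],
    [0.083, 0, -0.15],
    [0.083, 0, -0.15],
    [0.083, 0, -0.15],
    [0.083, 0, -0.15]
  ],
  "claw": [-1, -1, -1, -1, -1, -1, -1, -1, -1]
}}

```text
clock: 9.6
position: [0.641, 0.0386, 0.0213]
ee_rot: [-0.031, 0.962, 0.119, 0.244]
contact_force: [-0.2, 0.4, -0.2]
width: 0.0851
gripper_force: 0.0
```

```bash
python3 - <<'E'
from h import *
s=manip.get_state(); print(s['clock'],s['position'],st(s['position']),s['contact_force'],rot(s).as_matrix())
d=save('side','s4.png')
cv2.imwrite('pics/s4c.png',cv2.resize(d['image'][130:330,200:440,::-1],None,fx=3,fy=2.9,interpolation=cv2.INTER_CUBIC))
E
```

```text
9.6 [0.641  0.0386 0.0213] [-0.037   0.0034  0.0213] [-0.2117  0.3527 -0.2065] [[ 0.8523  0.2434  0.4629]
 [ 0.213  -0.9699  0.1177]
 [ 0.4777 -0.0018 -0.8785]]
```

View pics/s4c.png

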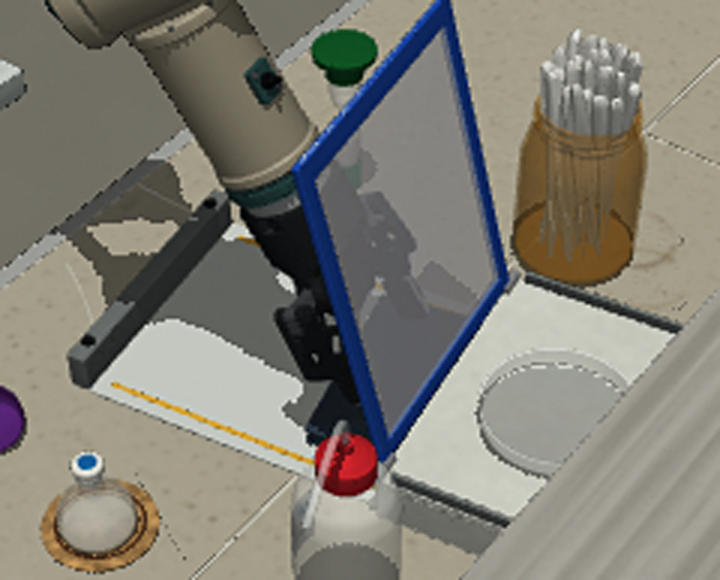

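The gripper is over the book's end and clear of the cover. Next I'll press down gently.

Emit:
{"method": "carry_out", "body": {
  "delta_pos": [
    [-0.0048, 0, 0.0088],
    [-0.0072, 0, 0.0132],
    [-0.0096, 0, 0.0176],
    [-0.0096, 0, 0.0176]
  ],
  "turn": [
    [0, 0, 0],
    [0, 0, 0],
    [0, 0, 0],
    [0, 0, 0]
  ],
  "claw": [-1, -1, -1, -1]
}}

```text
clock: 10.05
position: [0.6412, 0.0393, 0.0145]
ee_rot: [-0.031, 0.962, 0.119, 0.245]
contact_force: [0.7, -0.2, 0.6]
width: 0.0852
gripper_force: 0.0
```

Emit:
{"method": "carry_out", "body": {
  "delta_pos": [
    [-0.0012, 0, 0.0022],
    [-0.0024, 0, 0.0044],
    [-0.003, 0, 0.0055],
    [-0.003, 0, 0.0055]
  ],
  "turn": [
    [0, 0, 0],
    [0, 0, 0],
    [0, 0, 0],
    [0, 0, 0]
  ],
  "claw": [-1, -1, -1, -1]
}}

```text
clock: 10.45
position: [0.6413, 0.0393, 0.012]
ee_rot: [-0.031, 0.962, 0.119, 0.245]
contact_force: [-0.5, 0.6, -0.6]
width: 0.0857
gripper_force: 0.0
```

Emit:
{"method": "carry_out", "body": {
  "delta_pos": [
    [-0.0012, 0, 0.0022],
    [-0.0024, 0, 0.0044],
    [-0.003, 0, 0.0055],
    [-0.003, 0, 0.0055]
  ],
  "turn": [
    [0, 0, 0],
    [0, 0, 0],
    [0, 0, 0],
    [0, 0, 0]
  ],
  "claw": [-1, -1, -1, -1]
}}

```text
clock: 10.85
position: [0.6413, 0.0393, 0.0094]
ee_rot: [-0.031, 0.962, 0.119, 0.245]
contact_force: [-0.5, -0.3, -0.3]
width: 0.0856
gripper_force: 0.0
```

Emit:
{"method": "carry_out", "body": {
  "delta_pos": [
    [-0.0012, 0, 0.0022],
    [-0.0024, 0, 0.0044],
    [-0.003, 0, 0.0055],
    [-0.003, 0, 0.0055]
  ],
  "turn": [
    [0, 0, 0],
    [0, 0, 0],
    [0, 0, 0],
    [0, 0, 0]
  ],
  "claw": [-1, -1, -1, -1]
}}

```text
clock: 11.25
position: [0.6424, 0.0392, 0.0088]
ee_rot: [-0.03, 0.961, 0.119, 0.247]
contact_force: [-4.6, 0.7, 9.8]
width: 0.0855
gripper_force: 4.8
```

Emit:
{"method": "carry_out", "body": {
  "delta_pos": [
    [-0.011, -0.001, -0.0055],
    [-0.022, -0.002, -0.011],
    [-0.033, -0.003, -0.0165],
    [-0.044, -0.0044, -0.022]
  ],
  "turn": [
    [0, 0, 0],
    [0, 0, 0],
    [0, 0, 0],
    [0, 0, 0]
  ],
  "claw": [-1, -1, -1, -1]
}}

```text
clock: 11.65
position: [0.625, 0.0353, 0.0089]
ee_rot: [-0.03, 0.961, 0.119, 0.249]
contact_force: [2.7, 0.5, 7.3]
width: 0.0853
gripper_force: 3.7
```

```bash
cat > book.py <<'E'
from h import *
import sys
d=save('side',sys.argv[1]); save('top','t'+sys.argv[1])
s=manip.get_state(); print(s['clock'],st(s['position']),s['contact_force'])
for c in ('side','top'): 
    for q in ('book_centre','cover_edge'): print(c,q,[(st(r['point']),round(r['score'],2)) for r in manip.place_of(c,q)])
W=cloud(d); hsv=cv2.cvtColor(d['image'],cv2.COLOR_RGB2HSV).astype(int)
S=(W-O)@RS
m=(S[...,2]>.008)&(S[...,2]<.022)&(S[...,0]<-.01)&(S[...,0]>-.235)&(abs(S[...,1])<.095)&(hsv[...,2]<90)
q=S[m]; print(m.sum(),np.percentile(q,[2,50,98],axis=0) if len(q) else '')
E
python3 book.py s5.png; python3 - <<'E'
from h import *
d=cv2.imread('pics/s5.png');cv2.imwrite('pics/s5c.png',cv2.resize(d[130:330,200:440],None,fx=3,fy=2.9,interpolation=cv2.INTER_CUBIC))
E
```

```text
11.75 [-0.0538  0.0028  0.0088] [-0.7289 -0.4685  9.3323]
side book_centre []
side cover_edge [(array([-0.0574,  0.002 ,  0.2804]), 0.61)]
top book_centre []
top cover_edge [(array([-0.0539,  0.004 ,  0.2794]), 0.85)]
354 [[-0.0962 -0.0765  0.0106]
 [-0.0744 -0.0551  0.0144]
 [-0.0111  0.016   0.0189]]
```

View pics/s5c.png

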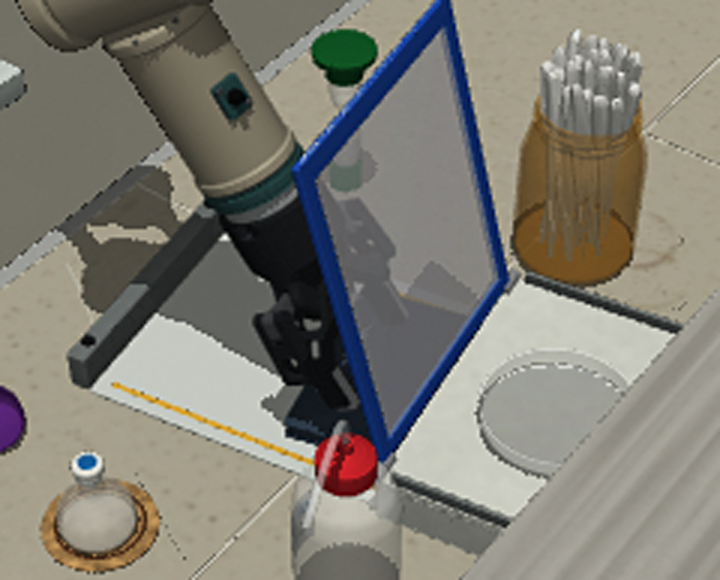

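The book follows the pads: its front corner moved to (287,430), about 20 mm. Next I'll continue the drag while squaring it.

```bash
cat >> h.py <<'E'
def rel(dst,dpsi,dz=0):  # station shift (x,y), yaw change -> tool numbers
    r=rot(manip.get_state()); v=RS@np.array([dst[0],dst[1],dz])
    return r.inv().apply(v)/.4, r.inv().apply([0,0,dpsi])/np.radians(30)
E
python3 - <<'E'
from h import *
for k in (1,.5): print(*rel((-.096*k,-.0028*k),-.09*k))
E
```

```text
[-0.2097 -0.0141 -0.1161] [-0.0832 -0.0004  0.1504]
[-0.1049 -0.0071 -0.058 ] [-0.0416 -0.0002  0.0752]
```

Emit:
{"method": "carry_out", "body": {
  "delta_pos": [
    [-0.021, -0.0014, -0.0116],
    [-0.042, -0.0028, -0.0232],
    [-0.063, -0.0042, -0.0348],
    [-0.084, -0.0056, -0.0464],
    [-0.105, -0.007, -0.058],
    [-0.126, -0.0085, -0.0697],
    [-0.147, -0.01, -0.0813],
    [-0.168, -0.0113, -0.0929],
    [-0.189, -0.0127, -0.1045],
    [-0.21, -0.014, -0.1161],
    [-0.21, -0.014, -0.1161]
  ],
  "turn": [
    [-0.0083, 0, 0.015],
    [-0.0166, 0, 0.03],
    [-0.025, 0, 0.045],
    [-0.0333, 0, 0.06],
    [-0.0416, 0, 0.075],
    [-0.05, 0, 0.09],
    [-0.0582, 0, 0.105],
    [-0.0666, 0, 0.12],
    [-0.075, 0, 0.135],
    [-0.0832, 0, 0.15],
    [-0.0832, 0, 0.15]
  ],
  "claw": [-1, -1, -1, -1, -1, -1, -1, -1, -1, -1, -1]
}}

```text
clock: 13.05
position: [0.5287, 0.0179, 0.0087]
ee_rot: [-0.019, 0.965, 0.075, 0.249]
contact_force: [-4.3, -0.6, 14.9]
width: 0.0855
gripper_force: 7.1
```

```bash
python3 book.py s6.png; python3 - <<'E'
from h import *
a=cv2.imread('pics/s6.png')[150:320,220:420];b=cv2.imread('pics/ts6.png')[190:330,260:400]
a=cv2.resize(a,(640,545),interpolation=3)[:, 100:540]; b=cv2.resize(b,(360,360),interpolation=3)
o=np.zeros((560,800,3),np.uint8); o[:545,:440]=a; o[:360,440:]=b; cv2.imwrite('pics/c6.png',o)
E
```

```text
13.15 [-0.1511  0.0005  0.0086] [-5.4887 -1.4159 14.5227]
side book_centre [(array([-0.0898,  0.    ,  0.0106]), 0.94)]
side cover_edge [(array([-0.0551,  0.0033,  0.2831]), 0.73)]
top book_centre [(array([-0.0914,  0.003 ,  0.0088]), 0.96)]
top cover_edge [(array([-0.0526,  0.0045,  0.2826]), 0.56)]
2377 [[-0.1933 -0.0749  0.01  ]
 [-0.1327 -0.0228  0.0143]
 [-0.0476  0.0606  0.0185]]
```

View pics/c6.png

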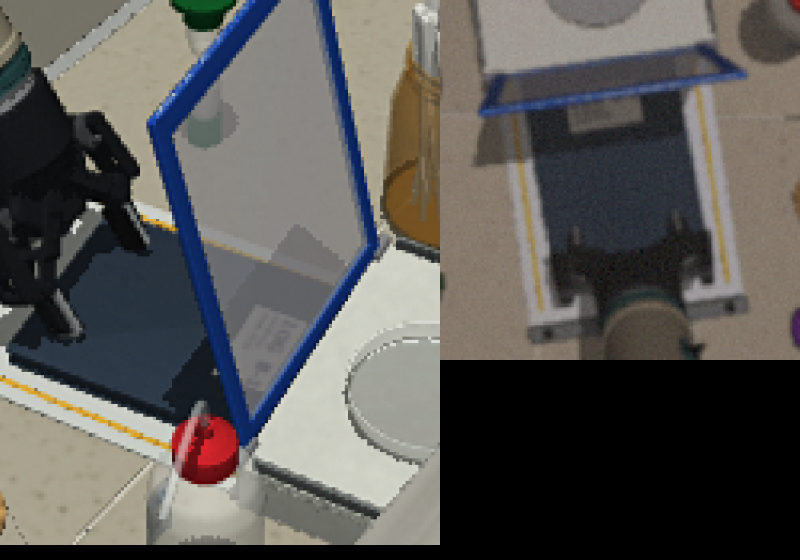

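The book is nearly square, with its centre about 40 mm short of home. Next I'll measure its yaw from the two long edges.

```bash
cat > edge.py <<'E'
from h import *
import sys
# sample top image in station frame at z=.017, find dark->bright edges per x
def edges(xs,d=None):
    d=d or manip.get_image('top'); g=cv2.GaussianBlur(cv2.cvtColor(d['image'],cv2.COLOR_RGB2GRAY),(3,3),0).astype(np.float32)
    ys=np.arange(-.1,.1001,.0005); X,Y=np.meshgrid(xs,ys,indexing='ij')
    P=np.stack([X,Y,np.full_like(X,.017)],-1)@RS.T+O; T=d['world_to_cam']; C=P@T[:3,:3].T+T[:3,3]
    u=(C[...,0]/C[...,2]*d['fx']+d['cx']).astype(np.float32); v=(C[...,1]/C[...,2]*d['fy']+d['cy']).astype(np.float32)
    I=cv2.remap(g,u,v,cv2.INTER_LINEAR); G=np.gradient(I,axis=1); out=[]
    for i in range(len(xs)):
        a=(ys>-.09)&(ys<-.05); b=(ys<.09)&(ys>.05)
        out.append((ys[a][np.argmin(G[i,a])],ys[b][np.argmax(G[i,b])]))
    return np.array(out)
if __name__=='__main__':
    xs=np.arange(float(sys.argv[1]),float(sys.argv[2]),.004); e=edges(xs)
    for k in (0,1): print(np.polyfit(xs,e[:,k],1),np.median(e[:,k]))
    print((e*1000).astype(int).tolist())
E
python3 edge.py -.14 -.065
python3 - <<'E'
from h import *
print(*rel((-.030,0),0))
E
```

```text
[ 0.032  -0.0702] -0.07349999999999998
[0.0175 0.0784] 0.07650000000000015
[[-74, 77], [-74, 76], [-73, 74], [-73, 76], [-74, 76], [-75, 75], [-73, 76], [-73, 77], [-73, 76], [-72, 76], [-73, 77], [-73, 77], [-71, 76], [-72, 78], [-73, 78], [-73, 77], [-72, 77], [-72, 77], [-70, 75]]
[-0.0657  0.0001 -0.0362] [0. 0. 0.]
```

Emit:
{"method": "carry_out", "body": {
  "delta_pos": [
    [-0.016, 0, -0.009],
    [-0.033, 0, -0.018],
    [-0.049, 0, -0.027],
    [-0.0657, 0, -0.0362],
    [-0.073, 0, -0.0402],
    [-0.078, 0, -0.043],
    [-0.083, 0, -0.0458],
    [-0.088, 0, -0.0485],
    [-0.092, 0, -0.0507],
    [-0.092, 0, -0.0507]
  ],
  "turn": [
    [-0.006, 0, 0.01],
    [-0.012, 0, 0.021],
    [-0.018, 0, 0.032],
    [-0.023, 0, 0.042],
    [-0.023, 0, 0.042],
    [-0.023, 0, 0.042],
    [-0.023, 0, 0.042],
    [-0.023, 0, 0.042],
    [-0.023, 0, 0.042],
    [-0.023, 0, 0.042]
  ],
  "claw": [-1, -1, -1, -1, -1, -1, -1, -1, -1, -1]
}}

```text
clock: 14.4
position: [0.4887, 0.0116, 0.0088]
ee_rot: [-0.016, 0.966, 0.064, 0.25]
contact_force: [0.9, 0.8, 8.4]
width: 0.0856
gripper_force: 3.9
```

```bash
python3 book.py s7.png; python3 edge.py -.165 -.065
```

```text
14.5 [-0.1916  0.0005  0.0088] [1.5126 1.0112 8.1111]
side book_centre [(array([-0.1259,  0.0017,  0.0098]), 0.93)]
side cover_edge [(array([-0.0585,  0.0029,  0.2827]), 0.79)]
top book_centre [(array([-0.1306,  0.0034,  0.0107]), 0.7), (array([ 0.0119,  0.205 , -0.0007]), 0.68)]
top cover_edge [(array([-0.0529,  0.0048,  0.2807]), 0.76), (array([-0.1592, -0.2023,  0.0383]), 0.71)]
3027 [[-0.2309 -0.075   0.01  ]
 [-0.156  -0.0203  0.0143]
 [-0.0556  0.0662  0.0184]]
[ 0.0138 -0.0723] -0.07399999999999998
[0.0005 0.0755] 0.07550000000000015
[[-74, 74], [-73, 75], [-74, 74], [-74, 75], [-74, 75], [-73, 76], [-74, 77], [-73, 75], [-73, 76], [-72, 74], [-74, 76], [-74, 75], [-73, 76], [-73, 75], [-74, 76], [-74, 75], [-73, 75], [-73, 74], [-73, 76], [-72, 76], [-72, 76], [-73, 75], [-74, 75], [-72, 73], [-72, 75]]
```

Emit:
{"method": "carry_out", "body": {
  "delta_pos": [
    [-0.0022, 0.0017, -0.0012],
    [-0.0044, 0.0017, -0.0024],
    [-0.0066, 0.0017, -0.0036],
    [-0.0066, 0.0017, -0.0036]
  ],
  "turn": [
    [0, 0, 0.01],
    [0, 0, 0.01],
    [0, 0, 0.01],
    [0, 0, 0.01]
  ],
  "claw": [-1, -1, -1, -1]
}}

```text
clock: 15.15
position: [0.4863, 0.0107, 0.0089]
ee_rot: [-0.017, 0.966, 0.062, 0.25]
contact_force: [3.7, 0.9, 6.3]
width: 0.0854
gripper_force: 3.1
```

Emit:
{"method": "carry_out", "body": {
  "delta_pos": [
    [-0.0028, 0, 0],
    [-0.005, 0, -0.0013],
    [-0.0072, 0, -0.0025],
    [-0.0072, 0, -0.0025]
  ],
  "turn": [
    [0, 0, 0],
    [0, 0, 0],
    [0, 0, 0],
    [0, 0, 0]
  ],
  "claw": [-1, -1, -1, -1]
}}

```text
clock: 15.55
position: [0.4842, 0.0103, 0.0089]
ee_rot: [-0.017, 0.966, 0.062, 0.251]
contact_force: [5.6, 0.2, 7.0]
width: 0.0854
gripper_force: 3.6
```

```bash
python3 book.py s8.png; python3 edge.py -.165 -.065|head -2
```

```text
15.65 [-0.1962  0.      0.0089] [4.829  0.653  6.6051]
side book_centre [(array([-0.1272,  0.002 ,  0.0113]), 0.81)]
side cover_edge [(array([-0.0564,  0.0038,  0.2812]), 0.83), (array([-0.1277,  0.0026,  0.0116]), 0.21)]
top book_centre [(array([-0.1308,  0.0036,  0.0103]), 0.9)]
top cover_edge [(array([-0.0539,  0.0015,  0.2833]), 0.66)]
3071 [[-0.2307 -0.0758  0.0099]
 [-0.1562 -0.0209  0.0144]
 [-0.0556  0.0655  0.0185]]
[ 0.0063 -0.0743] -0.07499999999999998
[-0.0005  0.0747] 0.07500000000000015
```

The book is flush: the pads slip at about 5 N against the bar, yaw is 0.003 and the y offset is 0. Next I'll lift straight up and prepare for the cover.

```bash
python3 - <<'E'
from h import *
p=manip.get_state()['position']
print(*plan(p+[0,0,.06],PSI,.5));print(*plan(wd([-.19,0,.36]),PSI,.5)); print(*plan(wd([-.19,0,.36]),PSI,0))
E
```

```text
[ 0.073  -0.0003 -0.131 ] [ 0.0221 -0.016  -0.0492]
[ 0.4406 -0.0024 -0.7593] [ 0.0221 -0.016  -0.0492]
[ 0.4406 -0.0024 -0.7593] [ 0.0093 -0.9708 -0.0537]
```

Emit:
{"method": "carry_out", "body": {
  "delta_pos": [
    [0.005, 0, -0.009],
    [0.02, 0, -0.036],
    [0.073, 0, -0.131],
    [0.15, 0, -0.26],
    [0.22, 0, -0.38],
    [0.29, 0, -0.5],
    [0.36, 0, -0.63],
    [0.44, -0.002, -0.759],
    [0.44, -0.002, -0.759],
    [0.44, -0.002, -0.759]
  ],
  "turn": [
    [0, 0, 0],
    [0, 0, 0],
    [0, 0, 0],
    [0.01, -0.2, -0.05],
    [0.01, -0.4, -0.05],
    [0.01, -0.6, -0.05],
    [0.01, -0.8, -0.05],
    [0.01, -0.97, -0.05],
    [0.01, -0.97, -0.05],
    [0.01, -0.97, -0.05]
  ],
  "claw": [-1, -1, -1, -1, -1, 0, 0.5, 1, 1, 1]
}}

```text
clock: 16.9
position: [0.4995, 0.0477, 0.2042]
ee_rot: [-0.028, 0.994, 0.088, 0.057]
contact_force: [1.6, 0.5, -0.9]
width: 0.0122
gripper_force: 0.0
```

```bash
python3 book.py s9.png; python3 - <<'E'
from h import *
s=manip.get_state(); print(s['position'],s['width'],rot(s).as_matrix()[:,2])
a=cv2.imread('pics/s9.png')[150:320,220:420];b=cv2.imread('pics/ts9.png')[190:330,260:400]
a=cv2.resize(a,(640,545),interpolation=3)[:, 0:440]; b=cv2.resize(b,(360,360),interpolation=3)
o=np.zeros((560,800,3),np.uint8); o[:545,:440]=a; o[:360,440:]=b; cv2.imwrite('pics/c9.png',o)
for p in ([0,0,.36],[-.005,0,.262]): print(*plan(wd(p),PSI,0))
E
```

```text
17.0 [-0.1672  0.034   0.2093] [1.051  0.4747 0.4565]
side book_centre [(array([-0.1282, -0.0005,  0.0068]), 0.55)]
side cover_edge [(array([-0.0573,  0.0019,  0.2815]), 0.56), (array([-0.1581, -0.2028,  0.0405]), 0.54), (array([-0.1318, -0.0017,  0.0111]), 0.33)]
top book_centre [(array([-0.1329,  0.0012,  0.01  ]), 0.61)]
top cover_edge [(array([-0.0534,  0.0022,  0.2795]), 0.81)]
3267 [[-0.2314 -0.0754  0.0101]
 [-0.161  -0.0211  0.0144]
 [-0.0566  0.0677  0.0185]]
[0.4988 0.0488 0.2007] 1.6467540346204162e-05 [ 0.1087  0.07   -0.9916]
[ 0.4822  0.0798 -0.3476] [-0.0975 -0.2276  0.0394]
[ 0.4405  0.0917 -0.1061] [-0.0975 -0.2276  0.0394]
```

View pics/c9.png

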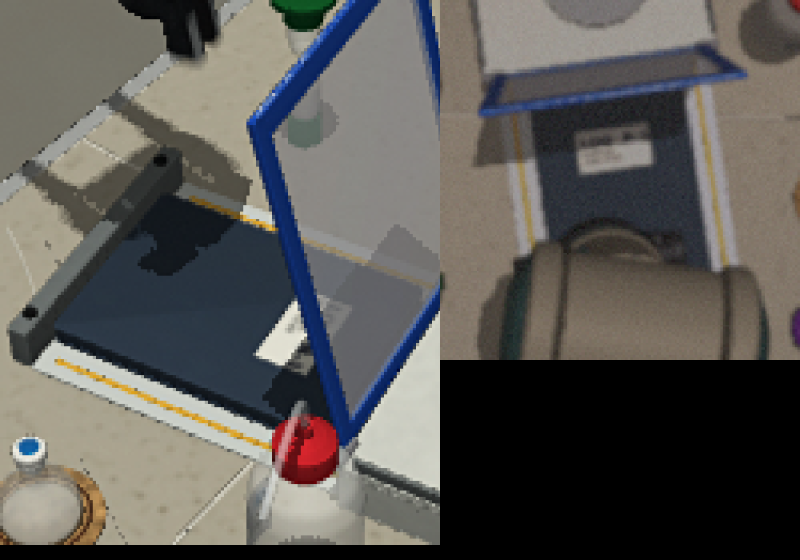

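The book lies flush at the bar and square between the lines. The arm lagged its target, so I'll check the joints.

```bash
python3 - <<'E'
from h import *
manip.get_image('top')
s=manip.get_state(); print(s['clock'],np.array(s['qpos']),np.array(s['qd']),s['position'],st(s['position']))
E
```

```text
17.25 [-0.101   0.1255  1.7914  0.0893  1.1254  1.258 ] [-0.004   0.0008  0.0028 -0.0036  0.0025  0.0018] [0.4985 0.0487 0.2004] [-0.1761  0.0357  0.2004]
```

```bash
python3 - <<'E'
from h import *
print(*plan(wd([-.17,0.01,.36]),PSI,0));print(*plan(wd([0,0,.36]),PSI,0))
E
```

```text
[ 0.0613  0.0446 -0.3972] [-0.0977 -0.2263  0.0386]
[ 0.4828  0.0794 -0.3485] [-0.0977 -0.2263  0.0386]
```

Emit:
{"method": "carry_out", "body": {
  "delta_pos": [
    [0.015, 0.01, -0.1],
    [0.03, 0.02, -0.2],
    [0.045, 0.03, -0.3],
    [0.061, 0.045, -0.397],
    [0.061, 0.045, -0.397],
    [0.061, 0.045, -0.397],
    [0.061, 0.045, -0.397]
  ],
  "turn": [
    [-0.03, -0.06, 0.01],
    [-0.05, -0.12, 0.02],
    [-0.08, -0.18, 0.03],
    [-0.098, -0.226, 0.039],
    [-0.098, -0.226, 0.039],
    [-0.098, -0.226, 0.039],
    [-0.098, -0.226, 0.039]
  ],
  "claw": [1, 1, 1, 1, 1, 1, 1]
}}

```text
clock: 17.95
position: [0.5085, 0.0242, 0.3596]
ee_rot: [0.0, 0.997, 0.078, -0.0]
contact_force: [0.1, -0.6, -0.2]
width: 0.0004
gripper_force: 0.0
```

```bash
python3 - <<'E'
from h import *
s=manip.get_state(); print(s['clock'],np.array(s['qpos']),s['position'],st(s['position']),rot(s).as_matrix()[:,2])
print(*plan(wd([0,0,.36]),PSI,0)); print(*plan(wd([-.002,0,.262]),PSI,0))
E
```

```text
17.95 [-0.0891  0.1286  1.3874 -0.0002  1.6262  1.3249] [0.5085 0.0242 0.3596] [-0.1701  0.0099  0.3596] [-0.0005 -0.0002 -1.    ]
[ 0.4251  0.0246 -0.0013] [ 0.0002  0.001  -0.0004]
[0.4203 0.0246 0.2437] [ 0.0002  0.001  -0.0004]
```

Emit:
{"method": "carry_out", "body": {
  "delta_pos": [
    [0.1, 0.006, -0.001],
    [0.2, 0.012, -0.001],
    [0.3, 0.018, -0.001],
    [0.425, 0.025, -0.001],
    [0.425, 0.025, -0.001],
    [0.425, 0.025, -0.001],
    [0.42, 0.025, 0.08],
    [0.42, 0.025, 0.16],
    [0.42, 0.025, 0.244],
    [0.42, 0.025, 0.244],
    [0.42, 0.025, 0.244]
  ],
  "turn": [
    [0, 0, 0],
    [0, 0, 0],
    [0, 0, 0],
    [0, 0, 0],
    [0, 0, 0],
    [0, 0, 0],
    [0, 0, 0],
    [0, 0, 0],
    [0, 0, 0],
    [0, 0, 0],
    [0, 0, 0]
  ],
  "claw": [1, 1, 1, 1, 1, 1, 1, 1, 1, 1, 1]
}}

```text
clock: 19.05
position: [0.6765, 0.0404, 0.2659]
ee_rot: [0.001, 0.997, 0.078, 0.002]
contact_force: [-1.0, 0.4, 0.5]
width: 0.0001
gripper_force: 0.0
```

```bash
cat > arc.py <<'E'
from h import *
import sys
s=manip.get_state(); print(s['clock'],st(s['position']),s['contact_force'])
for a in np.linspace(float(sys.argv[1]),float(sys.argv[2]),int(sys.argv[3])):
    r=.236; t=.003
    p=[-r*np.cos(a)+t*np.sin(a)+.011, 0, .04+r*np.sin(a)+t*np.cos(a)]
    d,_=plan(wd(p),PSI,0); print(round(a,3),np.round(p,3),np.round(d,3).tolist(),_)
E
python3 arc.py 1.34 .75 9
python3 - <<'E'
from h import *
for c in('side','top'):
  manip.get_image(c); print([(st(r['point']),round(r['score'],2)) for r in manip.place_of(c,'cover_edge')])
E
```

```text
19.05 [-0.0016 -0.0004  0.2659] [-0.9575  0.3681  0.4906]
1.34 [-0.04  0.    0.27] [-0.096, -0.001, -0.012] [ 0.0027 -0.0059 -0.    ]
1.266 [-0.057  0.     0.266] [-0.138, -0.001, -0.001] [ 0.0027 -0.0059 -0.    ]
1.193 [-0.073  0.     0.26 ] [-0.179, -0.001, 0.013] [ 0.0027 -0.0059 -0.    ]
1.119 [-0.089  0.     0.254] [-0.22, -0.001, 0.03] [ 0.0027 -0.0059 -0.    ]
1.045 [-0.105  0.     0.246] [-0.258, -0.001, 0.05] [ 0.0027 -0.0059 -0.    ]
0.971 [-0.12   0.     0.237] [-0.295, -0.001, 0.072] [ 0.0027 -0.0059 -0.    ]
0.898 [-0.134  0.     0.226] [-0.331, -0.001, 0.098] [ 0.0027 -0.0059 -0.    ]
0.824 [-0.147  0.     0.215] [-0.364, -0.001, 0.126] [ 0.0027 -0.0059 -0.    ]
0.75 [-0.16   0.     0.203] [-0.396, -0.001, 0.156] [ 0.0027 -0.0059 -0.    ]
[(array([-0.0561,  0.0013,  0.2828]), 0.64)]
[(array([-0.0521,  0.0038,  0.2791]), 0.96)]
```

Emit:
{"method": "carry_out", "body": {
  "delta_pos": [
    [-0.05, -0.001, -0.008],
    [-0.096, -0.001, -0.012],
    [-0.117, -0.001, -0.007],
    [-0.138, -0.001, -0.001],
    [-0.159, -0.001, 0.006],
    [-0.179, -0.001, 0.013],
    [-0.2, -0.001, 0.021],
    [-0.22, -0.001, 0.03],
    [-0.258, -0.001, 0.05],
    [-0.295, -0.001, 0.072],
    [-0.331, -0.001, 0.098],
    [-0.331, -0.001, 0.098]
  ],
  "turn": [
    [0, 0, 0],
    [0, 0, 0],
    [0, 0, 0],
    [0, 0, 0],
    [0, 0, 0],
    [0, 0, 0],
    [0, 0, 0],
    [0, 0, 0],
    [0, 0, 0],
    [0, 0, 0],
    [0, 0, 0],
    [0, 0, 0]
  ],
  "claw": [1, 1, 1, 1, 1, 1, 1, 1, 1, 1, 1, 1]
}}

```text
clock: 20.45
position: [0.5438, 0.02, 0.2237]
ee_rot: [0.0, 0.997, 0.078, -0.001]
contact_force: [-0.2, -0.1, -1.0]
width: 0.0
gripper_force: 0.0
```

```bash
python3 - <<'E'
from h import *
for c in('side','top'):
  save(c,c+'10.png'); print([(st(r['point']),round(r['score'],2)) for r in manip.place_of(c,'cover_edge')])
E
python3 arc.py .9 -.03 11
```

```text
[(array([-0.152 ,  0.0024,  0.232 ]), 0.91), (array([-0.1568, -0.2029,  0.001 ]), 0.74)]
[]
20.65 [-0.1318 -0.0003  0.2257] [-0.0739  0.1372 -0.1386]
0.9 [-0.133  0.     0.227] [-0.004, -0.001, -0.003] [ 0.0033 -0.0088  0.0001]
0.807 [-0.15   0.     0.213] [-0.046, -0.001, 0.033] [ 0.0033 -0.0088  0.0001]
0.714 [-0.165  0.     0.197] [-0.084, -0.001, 0.072] [ 0.0033 -0.0088  0.0001]
0.621 [-0.179  0.     0.18 ] [-0.119, -0.001, 0.114] [ 0.0033 -0.0088  0.0001]
0.528 [-0.191  0.     0.161] [-0.15, -0.001, 0.16] [ 0.0033 -0.0088  0.0001]
0.435 [-0.202  0.     0.142] [-0.176, -0.001, 0.208] [ 0.0033 -0.0088  0.0001]
0.342 [-0.21   0.     0.122] [-0.198, -0.001, 0.258] [ 0.0033 -0.0088  0.0001]
0.249 [-0.217  0.     0.101] [-0.214, -0.001, 0.311] [ 0.0033 -0.0088  0.0001]
0.156 [-0.222  0.     0.08 ] [-0.226, -0.001, 0.364] [ 0.0033 -0.0088  0.0001]
0.063 [-0.224  0.     0.058] [-0.233, -0.002, 0.419] [ 0.0033 -0.0088  0.0001]
-0.03 [-0.225  0.     0.036] [-0.235, -0.002, 0.473] [ 0.0033 -0.0088  0.0001]
```

Emit:
{"method": "carry_out", "body": {
  "delta_pos": [
    [-0.025, -0.001, 0.015],
    [-0.046, -0.001, 0.033],
    [-0.084, -0.001, 0.072],
    [-0.119, -0.001, 0.114],
    [-0.15, -0.001, 0.16],
    [-0.176, -0.001, 0.208],
    [-0.198, -0.001, 0.258],
    [-0.214, -0.001, 0.311],
    [-0.226, -0.001, 0.364],
    [-0.23, -0.001, 0.392],
    [-0.233, -0.001, 0.419],
    [-0.233, -0.001, 0.419]
  ],
  "turn": [
    [0, 0, 0],
    [0, 0, 0],
    [0, 0, 0],
    [0, 0, 0],
    [0, 0, 0],
    [0, 0, 0],
    [0, 0, 0],
    [0, 0, 0],
    [0, 0, 0],
    [0, 0, 0],
    [0, 0, 0],
    [0, 0, 0]
  ],
  "claw": [1, 1, 1, 1, 1, 1, 1, 1, 1, 1, 1, 1]
}}

```text
clock: 21.85
position: [0.4542, 0.0059, 0.0562]
ee_rot: [0.0, 0.997, 0.078, 0.0]
contact_force: [0.8, -0.5, -0.2]
width: -0.0005
gripper_force: 0.0
```

Emit:
{"method": "carry_out", "body": {
  "delta_pos": [
    [0, 0, 0.01],
    [0, 0, 0.018],
    [0, 0, 0.026],
    [0, 0, 0.03],
    [0, 0, 0.034],
    [0, 0, 0.034]
  ],
  "turn": [
    [0, 0, 0],
    [0, 0, 0],
    [0, 0, 0],
    [0, 0, 0],
    [0, 0, 0],
    [0, 0, 0]
  ],
  "claw": [1, 1, 1, 1, 1, 1]
}}

```text
clock: 22.45
position: [0.4559, 0.0057, 0.0437]
ee_rot: [0.001, 0.997, 0.078, 0.002]
contact_force: [1.3, -0.2, 0.4]
width: -0.0
gripper_force: 0.0
```

Emit:
{"method": "carry_out", "body": {
  "delta_pos": [
    [0, 0, 0.003],
    [0, 0, 0.006],
    [0, 0, 0.009],
    [0, 0, 0.009]
  ],
  "turn": [
    [0, 0, 0],
    [0, 0, 0],
    [0, 0, 0],
    [0, 0, 0]
  ],
  "claw": [1, 1, 1, 1]
}}

```text
clock: 22.85
position: [0.456, 0.0057, 0.0418]
ee_rot: [0.001, 0.997, 0.079, 0.002]
contact_force: [-3.2, 1.6, 15.4]
width: -0.0001
gripper_force: 8.0
```

Emit:
{"method": "carry_out", "body": {
  "delta_pos": [
    [0, 0, -0.05],
    [0, 0, -0.15],
    [-0.05, 0.1, -0.28],
    [-0.1, 0.3, -0.38],
    [-0.15, 0.5, -0.45],
    [-0.2, 0.7, -0.45],
    [-0.2, 0.7, -0.45],
    [-0.2, 0.7, -0.45],
    [-0.2, 0.7, -0.45],
    [-0.2, 0.7, -0.45],
    [-0.2, 0.7, -0.45],
    [-0.2, 0.7, -0.45]
  ],
  "turn": [
    [0, 0, 0],
    [0, 0, 0],
    [0, 0, 0],
    [0, 0, 0],
    [0, 0, 0],
    [0, 0, 0],
    [0, 0, 0],
    [0, 0, 0],
    [0, 0, 0],
    [0, 0, 0],
    [0, 0, 0],
    [0, 0, 0]
  ],
  "claw": [1, 1, 1, 1, 1, 1, 1, 1, 1, 1, 1, 1]
}}

```text
clock: 24.05
position: [0.4195, -0.2816, 0.2198]
ee_rot: [-0.0, 0.997, 0.079, 0.002]
contact_force: [-0.2, -0.3, 0.0]
width: 0.0002
gripper_force: 0.0
```

```bash
python3 - <<'E'
from h import *
print(manip.get_state()['position'])
a=save('side','s11.png')
for q in ('cover_edge','book_centre'): print(q,[(st(r['point']),round(r['score'],2)) for r in manip.place_of('side',q)])
for q in ('timer','wash_bottle','jar','dish','flask_centre','coaster'): print(q,[(np.round(r['point'],3),round(r['score'],2)) for r in manip.place_of('side',q)])
b=save('top','t11.png')
for q in ('cover_edge','book_centre'): print(q,[(st(r['point']),round(r['score'],2)) for r in manip.place_of('top',q)])
for q in ('timer','flask_centre'): print(q,[(np.round(r['point'],3),round(r['score'],2)) for r in manip.place_of('top',q)])
A=cv2.resize(a['image'][130:340,130:430,::-1],None,fx=1.6,fy=1.6,interpolation=3);B=cv2.resize(b['image'][150:340,230:440,::-1],(310,280),interpolation=3)
o=np.zeros((340,800,3),np.uint8); o[:336,:480]=A; o[:280,480:790]=B; cv2.imwrite('pics/c11.png',o)
S=(cloud(a)-O)@RS; hsv=cv2.cvtColor(a['image'],cv2.COLOR_RGB2HSV).astype(int)
m=(hsv[...,0]>105)&(hsv[...,0]<128)&(hsv[...,1]>150)&(hsv[...,2]>80)&(S[...,0]<.02)&(S[...,0]>-.3)&(abs(S[...,1])<.12)
print(m.sum(),np.percentile(S[m],[2,50,98],axis=0))
E
```

```text
[ 0.4195 -0.2816  0.2198]
cover_edge [(array([-0.2513,  0.0009,  0.0463]), 0.92)]
book_centre [(array([ 0.0238, -0.2014,  0.0052]), 0.17)]
timer []
wash_bottle [(array([ 0.732, -0.155,  0.006]), 0.59)]
jar [(array([0.66 , 0.241, 0.003]), 0.61)]
dish [(array([0.764, 0.046, 0.042]), 0.75)]
flask_centre [(array([ 0.427, -0.161,  0.034]), 0.95), (array([ 0.554, -0.184,  0.04 ]), 0.91), (array([0.681, 0.042, 0.   ]), 0.4)]
coaster [(array([ 0.556, -0.187,  0.002]), 0.79), (array([ 0.405, -0.273,  0.004]), 0.63)]
cover_edge [(array([-0.2434,  0.0005,  0.0416]), 0.66)]
book_centre []
timer [(array([0.467, 0.203, 0.001]), 0.79)]
flask_centre [(array([ 0.428, -0.17 ,  0.032]), 0.71), (array([ 0.555, -0.185,  0.039]), 0.62)]
1725 [[-0.2551 -0.1013  0.0363]
 [-0.1394 -0.0194  0.0405]
 [-0.0072  0.0982  0.0444]]
```

View pics/c11.png

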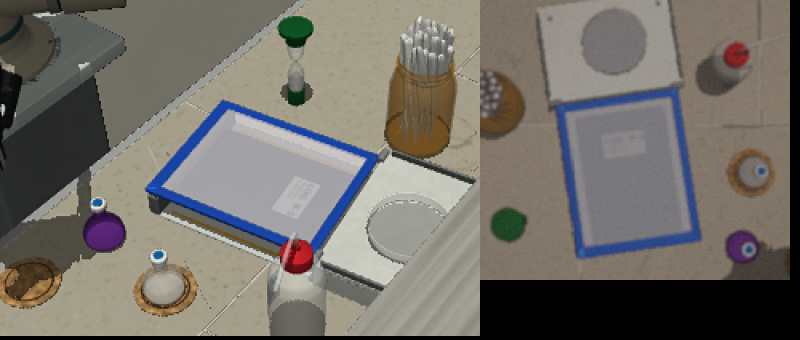

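The cover lies level with its edge at z≈0.042 and the book underneath. The flask is on the far coaster at (165,285), all bystanders stand where they were, and the arm is clear.

```bash
python3 -c "
from rig import manip
print(manip.sign_off())"
```

```text
the job is handed in; nothing more can be done
None
```

The job is handed in: the flask stands on the far coaster, the book lies flush against the stop bar and square between the lines, the cover is fully down, and the bystanders are where they were; the judge's result was not shown.

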